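# Gauge the pump bolts and sort them by length

## Robot

A 6-joint arm with a two-finger parallel gripper is mounted at the origin on the work surface. World frame = base frame: x ahead of the robot, y to its left, z up, the work surface at z = 0. Lengths are in m, angles in rad, forces in N, time in s.
With the tool pointing down it reaches from about 0.25 to 0.725 m from the base axis. Payload 4 kg.
Tool frame: the origin (TCP) lies between the finger pads; the fingertips stand 8 mm ahead of it and the grasp point (between the pads) lies 11 mm behind it; z points along the fingers, y is the direction in which the jaws open and shut (so a half turn about z gives the same grasp; the last joint's range is limited). The gripper opens to 85 mm and grips with 20 to 120 N. Pads are 22 mm wide; open, the fingers measure 114 mm over their backs; the gripper's body (76 mm by 85 mm) begins 54 mm behind the grasp point. The pads swing forward as they close: fully open they stand 13 mm farther back than shut.
Start: joints at [-1.168, 0.241, 0.005, 1.335, 0, 1.571], TCP at [0.196, -0.46, 0.239] pointing down, gripper open.
Joint ranges: [-2.72, 2.72], [-1.05, 1.87], [-1.09, 1.28], [-1.99, 2.15], [-1.42, 1.44], [-3.14, 3.14]. Speed limits (rad/s): [2.79, 2.79, 3.14, 3.14, 3.14, 3.14].

## Interface

Orientations are given as a unit quaternion [x, y, z, w].
In Python, from workcell import * gives the robot as it stands.
- The arm moves only by the tool send_rows, never from a script. Its argument "increments" is a list that holds one entry, the list of rows, each a list of 6 numbers: the shift along the tool's x, y, z in units of 50 mm (1.0 is 50 mm), then the turn, a rotation vector about the tool's x, y, z in units of 10 degrees (1.0 is 10 degrees). In form: [[[x, y, z, ax, ay, az], ...]]. A call has 1 to 8 rows; each row shifts and turns the commanded pose from where the row before left it, along the tool's axes as they then stand; what a row does not reach is not made up. A row lasts 1/8 s, in which the tool goes at most 62.5 mm and 10.7 degrees, less where a joint would pass 70% of its speed; a pose out of reach is approached as far as the arm can. A call with a number of a shift or a turn outside -1 to 1 is refused whole. A call with a gripper value outside its range is refused whole. "grip" is the closure, from 0 (fully open) to 1 (shut), set as the call begins (left out, the last holds). The fingers move at their own pace and stop on an object; the grip force is fixed at half the most. Time passes only in rows, so rows that do not move let the fingers close. It gives the time, the measured TCP pose, the force and the opening at its end, in the units of the state.
- get_obs(): the state, without advancing time (a new reading comes with each control period).
- camera(name): name is "side" or "top"; returns a dict with "color" (384x512x3 uint8, red, green, blue), "z_map" (384x512 float32, m along the optical axis (not along the pixel's ray), 0 where there is no reading), "intrinsics" (3x3 intrinsics, pixels), "pose" (4x4, takes a point from camera to world coordinates). Camera axes: x right, y down, z forward; pixel columns grow to the right and rows downward; lengths in m; the calibration is good to about 2 mm. A picture is of the moment at which its call begins.
- job_done(): hands the job in, once; it reports no verdict.
The state is a dict: "clock": time; "joint_pos": joint angles; "joint_vel": joint speeds; "tau": joint torques, N m; "eef_pos": TCP position; "tool_rot": TCP orientation; "ft_force": force on the tool from outside, world axes, zero at the start; "ft_torque": the same for the moment, N m; "grip_width": finger opening in m.
Only numpy, scipy, OpenCV 4.12 (cv2) and the standard library are available. Lean on these libraries where they do the work, as an engineer would, in place of code of your own. Each camera call takes 0.05 s, during which the arm holds its last target.

## Task

Sort the two pump bolts in the unpainted places of the wooden cradle with the length gauge, one at a time: hold a bolt level along the gauge slot and feel whether it goes down between the two jaws onto the ledges or is too long and stays on top of the jaws, then put it away before trying the other. A bolt that goes in belongs in the green bin, one that is too long in the red bin, lying down inside and let go. Leave the spare bolt in the yellow place of the cradle, and the jar, the brass tee and the spanner where they are.

Things in the scene. Friction and masses are not known exactly. Their poses are not given: they have to be found in the camera images.
- bolt_a: Steel hex-head bolt, 65-115 g; shank 14 mm thick, head 8 mm thick, 18.7 mm across flats. Overall 60 or 70 mm long with head (shank 52 or 62): which is not told, so gauge it. Origin on the axis at the underside of the head; x runs along the shank to the tip. Starts level in a random place of the cradle, axis 34 mm above the table, x along the cradle's x. Otherwise the three look alike.
- bolt_b: Steel hex-head bolt, 65-115 g; shank 14 mm thick, head 8 mm thick, 18.7 mm across flats. Overall 60 or 70 mm long with head (shank 52 or 62): which is not told, so gauge it. Origin on the axis at the underside of the head; x runs along the shank to the tip. Starts level in a random place of the cradle, axis 34 mm above the table, x along the cradle's x. Otherwise the three look alike.
- bolt_c: Steel hex-head bolt, 65-115 g; shank 14 mm thick, head 8 mm thick, 18.7 mm across flats. Overall 60 or 70 mm long with head (shank 52 or 62): which is not told, so gauge it. Origin on the axis at the underside of the head; x runs along the shank to the tip. Starts level in a random place of the cradle, axis 34 mm above the table, x along the cradle's x. Otherwise the three look alike.
- cradle: Fixed wooden cradle: board 84 x 220 x 6 mm with two notched rails along y, 6 mm thick, at x = -19 and +19 mm (32 mm free between them for fingers). Places at y = -72, 0 and +72 (painted yellow); notch cheeks reach 35 mm above the table. A bolt lies across both rails, head overhanging at -x, shank free between the rails to be taken from above. Origin: centre of underside.
- spare_place (a point): The yellow-painted place of the cradle, at y = +72 mm, 34 mm above the table: middle between the rails, on the axis of the spare bolt that lies there. Which of the three bolts is the spare changes from start to start; it stays there, untouched. The two left to sort may be alike or of different lengths.
- gauge: Base of a fixed go/no-go length gauge: blue plate 140 x 50 x 6 mm, origin at the centre of its underside, x along it, z up. On it two aluminium jaws as one rigid pair (each 20 mm thick in x, 40 mm wide in y, tops 42 mm above the table) leave a slot 65 mm long in x, open at both y sides. The pair is clamped up to 8 mm off the plate's middle along x, where is not told: find it by touch or sight.
- gauge_top (a point): Middle of the base plate, at the height of the jaw tops, 42 mm above the table. A 70 mm bolt laid level along x stops on a jaw top, axis 49 to 53 mm above the table, and never goes in wherever it is shifted. A 60 mm bolt whose middle is more than 2.5 mm off the slot's middle along x also catches there: shift it and try again before calling it long. The head may be at either end.
- gauge_ledge (a point): Middle of the base plate, at the height of the ledges, 22 mm above the table: one sticks 8 mm out from each jaw into the slot; the 49 mm between them is free for fingers down to 8 mm above the table. A 60 mm bolt goes down until its head rests on a ledge, axis 31 to 33 mm above the table; it counts as in below 38 mm. The jaws' square inner faces can be felt with closed fingers above the ledges.
- green_bin: Fixed green plastic open bin for the bolts that fit the gauge: 110 (x) x 130 (y) x 40 mm high, walls and floor about 4 mm thick; origin at the centre of its underside. It may swap places with the red bin.
- red_bin: Fixed red plastic open bin, same size and origin as the green one, for the bolts too long for the gauge.
- jar: White plastic jar with blue lid, 60 mm in diameter, 75 mm high, origin at the centre of its underside. A bystander: leave it where it stands.
- tee: Brass pipe tee lying flat, 70 mm long, 34 mm high, origin at its underside below the crossing. A bystander: leave it where it stands.
- spanner: Steel spanner lying flat, origin at its underside. A bystander: leave it where it stands.
Things that resemble listed ones, but are neither listed nor needed, are in the scene too. What is shaped like the bolt_b but blue is not meant. Leave any purple look-alike of the bolt_c alone.

How it is judged:
On the way, in this order (a step that is already met when the one before it is completed fails the run):
1. A bolt is tried in the gauge slot, level and in line with it: one that fits is let down between the jaws onto the ledges, one that is too long rests on the jaw tops across the slot (((angle between the x axis of bolt_a and the x axis of gauge, either way round below 0.15 rad and y of bolt_a in the frame of gauge between -0.015 and 0.015 m and x of bolt_a in the frame of gauge between -0.045 and 0.045 m and z of bolt_a in the frame of gauge below 0.038 m) or (angle between the x axis of bolt_b and the x axis of gauge, either way round below 0.15 rad and y of bolt_b in the frame of gauge between -0.015 and 0.015 m and x of bolt_b in the frame of gauge between -0.06 and 0.06 m and z of bolt_b in the frame of gauge between 0.044 and 0.06 m and contact force between bolt_b and gauge above 0.3 N) or (angle between the x axis of bolt_c and the x axis of gauge, either way round below 0.15 rad and y of bolt_c in the frame of gauge between -0.015 and 0.015 m and x of bolt_c in the frame of gauge between -0.045 and 0.045 m and z of bolt_c in the frame of gauge below 0.038 m))), for 0.1 s.
2. A bolt is down in its proper bin (((x of bolt_a in the frame of green_bin between -0.053 and 0.053 m and y of bolt_a in the frame of green_bin between -0.063 and 0.063 m and z of bolt_a in the frame of green_bin below 0.036 m) or (x of bolt_b in the frame of red_bin between -0.053 and 0.053 m and y of bolt_b in the frame of red_bin between -0.063 and 0.063 m and z of bolt_b in the frame of red_bin below 0.036 m) or (x of bolt_c in the frame of green_bin between -0.053 and 0.053 m and y of bolt_c in the frame of green_bin between -0.063 and 0.063 m and z of bolt_c in the frame of green_bin below 0.036 m))), for 0.1 s.
3. With that bolt put away, the other is tried in the gauge in the same way ((((angle between the x axis of bolt_a and the x axis of gauge, either way round below 0.15 rad and y of bolt_a in the frame of gauge between -0.015 and 0.015 m and x of bolt_a in the frame of gauge between -0.045 and 0.045 m and z of bolt_a in the frame of gauge below 0.038 m) and (x of bolt_b in the frame of red_bin between -0.053 and 0.053 m and y of bolt_b in the frame of red_bin between -0.063 and 0.063 m and z of bolt_b in the frame of red_bin below 0.036 m)) or ((angle between the x axis of bolt_a and the x axis of gauge, either way round below 0.15 rad and y of bolt_a in the frame of gauge between -0.015 and 0.015 m and x of bolt_a in the frame of gauge between -0.045 and 0.045 m and z of bolt_a in the frame of gauge below 0.038 m) and (x of bolt_c in the frame of green_bin between -0.053 and 0.053 m and y of bolt_c in the frame of green_bin between -0.063 and 0.063 m and z of bolt_c in the frame of green_bin below 0.036 m)) or ((angle between the x axis of bolt_b and the x axis of gauge, either way round below 0.15 rad and y of bolt_b in the frame of gauge between -0.015 and 0.015 m and x of bolt_b in the frame of gauge between -0.06 and 0.06 m and z of bolt_b in the frame of gauge between 0.044 and 0.06 m and contact force between bolt_b and gauge above 0.3 N) and (x of bolt_a in the frame of green_bin between -0.053 and 0.053 m and y of bolt_a in the frame of green_bin between -0.063 and 0.063 m and z of bolt_a in the frame of green_bin below 0.036 m)) or ((angle between the x axis of bolt_b and the x axis of gauge, either way round below 0.15 rad and y of bolt_b in the frame of gauge between -0.015 and 0.015 m and x of bolt_b in the frame of gauge between -0.06 and 0.06 m and z of bolt_b in the frame of gauge between 0.044 and 0.06 m and contact force between bolt_b and gauge above 0.3 N) and (x of bolt_c in the frame of green_bin between -0.053 and 0.053 m and y of bolt_c in the frame of green_bin between -0.063 and 0.063 m and z of bolt_c in the frame of green_bin below 0.036 m)) or ((angle between the x axis of bolt_c and the x axis of gauge, either way round below 0.15 rad and y of bolt_c in the frame of gauge between -0.015 and 0.015 m and x of bolt_c in the frame of gauge between -0.045 and 0.045 m and z of bolt_c in the frame of gauge below 0.038 m) and (x of bolt_a in the frame of green_bin between -0.053 and 0.053 m and y of bolt_a in the frame of green_bin between -0.063 and 0.063 m and z of bolt_a in the frame of green_bin below 0.036 m)) or ((angle between the x axis of bolt_c and the x axis of gauge, either way round below 0.15 rad and y of bolt_c in the frame of gauge between -0.015 and 0.015 m and x of bolt_c in the frame of gauge between -0.045 and 0.045 m and z of bolt_c in the frame of gauge below 0.038 m) and (x of bolt_b in the frame of red_bin between -0.053 and 0.053 m and y of bolt_b in the frame of red_bin between -0.063 and 0.063 m and z of bolt_b in the frame of red_bin below 0.036 m)))), for 0.1 s.
At the end, for the whole second after the job is handed in: The two bolts from the unpainted places lie each in its proper bin (60 mm long: green, 70 mm long: red): origin inside the bin's walls and less than 36 mm above the table, axis within about 27 degrees of level, at rest (under 30 mm/s) and released. The spare bolt still lies in the yellow place ((((x of bolt_a in the frame of green_bin between -0.053 and 0.053 m and y of bolt_a in the frame of green_bin between -0.063 and 0.063 m and z of bolt_a in the frame of green_bin below 0.036 m and angle between bolt_a's own x axis and vertical between 1.1 and 2.04 rad and linear speed of bolt_a below 0.03 m/s and contact force between bolt_a and the fingers below 0.1 N) and (x of bolt_b in the frame of red_bin between -0.053 and 0.053 m and y of bolt_b in the frame of red_bin between -0.063 and 0.063 m and z of bolt_b in the frame of red_bin below 0.036 m and angle between bolt_b's own x axis and vertical between 1.1 and 2.04 rad and linear speed of bolt_b below 0.03 m/s and contact force between bolt_b and the fingers below 0.1 N) and (x of bolt_c in the frame of spare_place between -0.045 and 0.045 m and y of bolt_c in the frame of spare_place between -0.012 and 0.012 m and z of bolt_c in the frame of spare_place between -0.008 and 0.008 m)) or ((x of bolt_a in the frame of green_bin between -0.053 and 0.053 m and y of bolt_a in the frame of green_bin between -0.063 and 0.063 m and z of bolt_a in the frame of green_bin below 0.036 m and angle between bolt_a's own x axis and vertical between 1.1 and 2.04 rad and linear speed of bolt_a below 0.03 m/s and contact force between bolt_a and the fingers below 0.1 N) and (x of bolt_c in the frame of green_bin between -0.053 and 0.053 m and y of bolt_c in the frame of green_bin between -0.063 and 0.063 m and z of bolt_c in the frame of green_bin below 0.036 m and angle between bolt_c's own x axis and vertical between 1.1 and 2.04 rad and linear speed of bolt_c below 0.03 m/s and contact force between bolt_c and the fingers below 0.1 N) and (x of bolt_b in the frame of spare_place between -0.045 and 0.045 m and y of bolt_b in the frame of spare_place between -0.012 and 0.012 m and z of bolt_b in the frame of spare_place between -0.008 and 0.008 m)) or ((x of bolt_b in the frame of red_bin between -0.053 and 0.053 m and y of bolt_b in the frame of red_bin between -0.063 and 0.063 m and z of bolt_b in the frame of red_bin below 0.036 m and angle between bolt_b's own x axis and vertical between 1.1 and 2.04 rad and linear speed of bolt_b below 0.03 m/s and contact force between bolt_b and the fingers below 0.1 N) and (x of bolt_c in the frame of green_bin between -0.053 and 0.053 m and y of bolt_c in the frame of green_bin between -0.063 and 0.063 m and z of bolt_c in the frame of green_bin below 0.036 m and angle between bolt_c's own x axis and vertical between 1.1 and 2.04 rad and linear speed of bolt_c below 0.03 m/s and contact force between bolt_c and the fingers below 0.1 N) and (x of bolt_a in the frame of spare_place between -0.045 and 0.045 m and y of bolt_a in the frame of spare_place between -0.012 and 0.012 m and z of bolt_a in the frame of spare_place between -0.008 and 0.008 m)))); the robot touches nothing.
It fails at once if the jar is moved by more than 30 mm (distance of jar from where it was at the start of the episode above 0.03 m).
It fails at once if the tee is moved by more than 30 mm (distance of tee from where it was at the start of the episode above 0.03 m).
It fails at once if the spanner is moved by more than 30 mm (distance of spanner from where it was at the start of the episode above 0.03 m).
It fails at once if the spare bolt leaves the yellow place (not (x of bolt_a in the frame of spare_place between -0.045 and 0.045 m and y of bolt_a in the frame of spare_place between -0.012 and 0.012 m and z of bolt_a in the frame of spare_place between -0.008 and 0.008 m) and not (x of bolt_b in the frame of spare_place between -0.045 and 0.045 m and y of bolt_b in the frame of spare_place between -0.012 and 0.012 m and z of bolt_b in the frame of spare_place between -0.008 and 0.008 m) and not (x of bolt_c in the frame of spare_place between -0.045 and 0.045 m and y of bolt_c in the frame of spare_place between -0.012 and 0.012 m and z of bolt_c in the frame of spare_place between -0.008 and 0.008 m)).
It also fails if it takes over 72 s, if anything falls off the work surface, if the arm or the gripper's body presses on something with over 40 N, if the wrist force passes 120 N, or if a joint passes its speed limit or range.

## Working session

There is one attempt and no reset: what is moved stays moved. The work goes in short steps, Python scripts to look and compute and a tool call to move; the robot and the scene stay as the last step left them, time stands still between calls to the robot, and variables do not carry over. Pictures are saved under pics/ and viewed, and the job is handed in when it is done.

Besides the shell and the picture viewer there is one more tool, called after ">>>" by a JSON object that holds its "op" and its "data". send_rows: Moves the arm, as the interface text tells. Its arguments: {"type":"object","properties":{"increments":{"type":"array"},"grip":{"type":"number"}},"required":["increments"]}

```bash
ls; mkdir -p pics
cat > h.py <<'E'
from workcell import *
import numpy as np, cv2
def snap(n,tag):
    c=camera(n); cv2.imwrite(f'pics/{tag}.png',c['color'][:,:,::-1]); np.savez(f'{tag}.npz',**c); return c
def load(tag): return dict(np.load(f'{tag}.npz'))
def pts(c):
    z=c['z_map'];K=c['intrinsics'];v,u=np.mgrid[:z.shape[0],:z.shape[1]]
    P=np.stack([(u-K[0,2])/K[0,0]*z,(v-K[1,2])/K[1,1]*z,z],-1)
    return P@c['pose'][:3,:3].T+c['pose'][:3,3]
def ray(c,u,v,h):
    K=c['intrinsics'];d=c['pose'][:3,:3]@np.array([(u-K[0,2])/K[0,0],(v-K[1,2])/K[1,1],1]);o=c['pose'][:3,3]
    return o+d*(h-o[2])/d[2]
E
python3 - <<'E'
from h import *
for n in('side','top'):
    c=snap(n,n+'0'); print(n,c['pose'].round(3).tolist(),c['intrinsics'].tolist())
    cv2.imwrite(f'pics/{n}0b.png',cv2.resize(c['color'][:,:,::-1],(800,600),interpolation=cv2.INTER_CUBIC))
print(get_obs())
E
```

```text
pics
side [[-0.913, -0.207, 0.35, 0.294], [-0.407, 0.471, -0.782, 0.685], [-0.003, -0.857, -0.515, 0.512], [0.0, 0.0, 0.0, 1.0]] [[374.44581650030864, 0.0, 257.5461845061857], [0.0, 374.44581650030864, 192.00649602373204], [0.0, 0.0, 1.0]]
top [[-0.008, -0.98, 0.2, 0.368], [-1.0, 0.008, 0.001, -0.012], [-0.003, -0.2, -0.98, 1.118], [0.0, 0.0, 0.0, 1.0]] [[457.5073017639275, 0.0, 259.9220079357525], [0.0, 457.5073017639275, 187.77168569031392], [0.0, 0.0, 1.0]]
{'clock': 0.1, 'joint_pos': array([-1.16798543e+00,  2.41373629e-01,  3.86189060e-03,  1.33521073e+00,
       -2.87472494e-05,  1.57080301e+00]), 'joint_vel': array([ 1.04887056e-04, -1.51658262e-03,  1.04665792e-03,  4.89544174e-04,
       -8.95038565e-04, -4.08832217e-05]), 'tau': array([-3.43838792e-04, -3.73138082e+01,  2.53010166e+01,  1.08540617e-02,
        2.68537252e-05,  9.55414350e-06]), 'eef_pos': array([ 0.19577807, -0.4594754 ,  0.23848512]), 'tool_rot': array([ 9.79786601e-01,  2.00043215e-01, -2.06744741e-04, -9.40725216e-04]), 'ft_force': array([-0.17757916,  1.22138785,  0.4248027 ]), 'ft_torque': array([-0.00572308, -0.02157583,  0.03020979]), 'grip_width': 0.08544679426884118}
```

View pics/top0b.png

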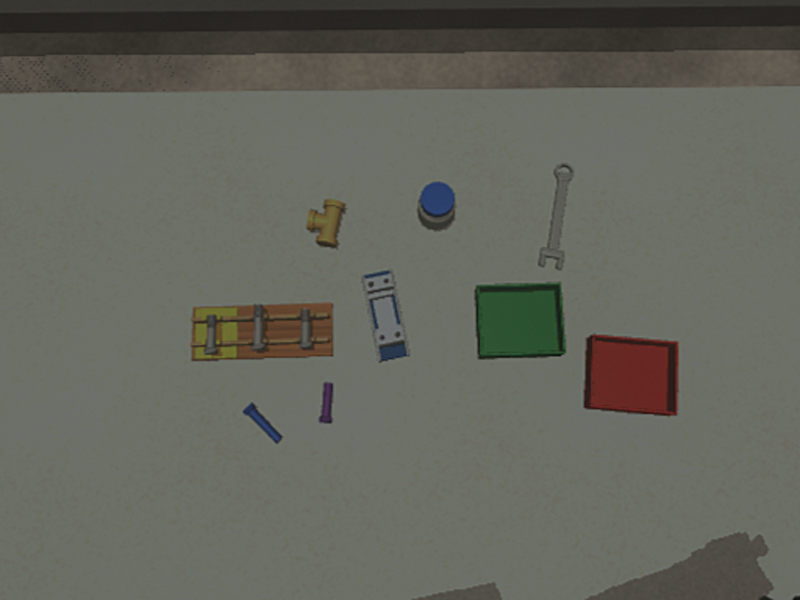

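View pics/side0b.png

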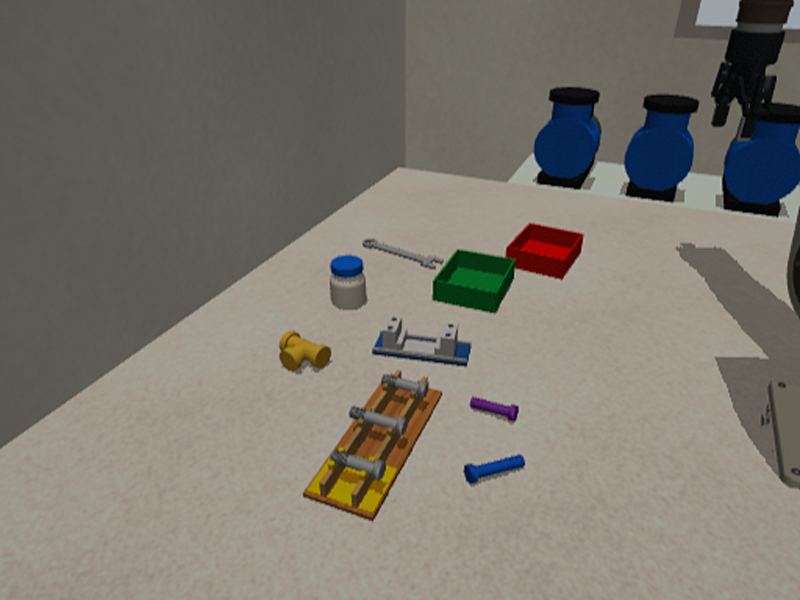

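The top view (800x600) shows the cradle at (262,332) with the yellow place on the left and bolts at x=211, 259 and 305. The gauge is at (385,315), the green bin at (520,320) and the red bin at (631,375). The tee, jar and spanner are behind them, and the blue and purple look-alikes are in front. Next I measure positions.

```bash
cat > m.py <<'E'
from h import *
c=load('top0');P=pts(c);hsv=cv2.cvtColor(c['color'],cv2.COLOR_RGB2HSV)
H,S,V=[hsv[...,i].astype(int) for i in range(3)]
def rect(m,name):
    m=m.astype(np.uint8); n,l,st,ce=cv2.connectedComponentsWithStats(m)
    for i in np.argsort(-st[1:,4])[:2]+1:
        if st[i,4]<40: continue
        q=P[l==i]; q=q[np.isfinite(q).all(1)]
        r=cv2.minAreaRect((q[:,:2]*1000).astype(np.float32)); print(name,st[i].tolist(),'rect',np.round(r[0],1),np.round(r[1],1),round(r[2],1),'z',np.percentile(q[:,2],[2,50,98]).round(4))
rect((H>50)&(H<75)&(S>120),'green'); rect(((H<5)|(H>174))&(S>150),'red')
rect((H>24)&(H<32)&(S>170)&(np.arange(512)[None]<160),'yellow')
sub=np.zeros_like(H,bool); sub[185:240,115:220]=1
rect(sub&(P[...,2]<0.02)&(P[...,2]>0.003)&(S>90),'board')
sub=np.zeros_like(H,bool); sub[165:240,225:270]=1
rect(sub&(P[...,2]>0.003),'gauge all')
rect(sub&(P[...,2]>0.038),'jawtops')
sub=np.zeros_like(H,bool); sub[185:240,115:220]=1
rect(sub&(P[...,2]>0.033),'high cradle')
print('nan/zero',(c['z_map']==0).sum())
E
python3 m.py
python3 - <<'E'
from h import *
c=load('top0');s=c['color'][165:240,115:275,::-1];cv2.imwrite('pics/crop0.png',cv2.resize(s,(800,375),interpolation=cv2.INTER_CUBIC))
P=pts(c)[165:240,115:275,2];cv2.imwrite('pics/crop0z.png',cv2.resize((np.clip(P/0.05,0,1)*255).astype(np.uint8),(800,375),interpolation=cv2.INTER_NEAREST))
E
```

```text
green [318, 186, 39, 41, 879] rect [ 465.7 -148.8] [110.5 318.8] 54.7 z [0.0011 0.0053 0.0416]
red [378, 215, 56, 51, 2272] rect [ 448.5 -214.6] [126.4 418.3] 4.9 z [0.0012 0.0056 0.0428]
board [123, 194, 90, 37, 1041] rect [536.2 217.3] [ 83.3 218.6] 1.6 z [0.0034 0.0072 0.0114]
board [138, 205, 24, 13, 278] rect [536.7 261.2] [29.1 57.4] 2.3 z [0.0037 0.0078 0.012 ]
gauge all [229, 169, 37, 66, 1241] rect [502.4  18. ] [276.   74.2] 10.5 z [0.0034 0.0103 0.0466]
jawtops [240, 209, 18, 12, 147] rect [450.    2.9] [167.4  39.5] 11.2 z [0.0389 0.0434 0.0475]
jawtops [233, 175, 18, 12, 142] rect [492.6   7.4] [252.   39.6] 13.2 z [0.0394 0.0432 0.0472]
high cradle [159, 194, 12, 30, 216] rect [451.3 123.7] [312.8  58.1] 47.7 z [0.0342 0.0403 0.0466]
high cradle [189, 197, 12, 26, 193] rect [535.9 146.5] [60.2 26.1] 1.7 z [0.0344 0.0403 0.0461]
nan/zero 793
```

View pics/crop0.png

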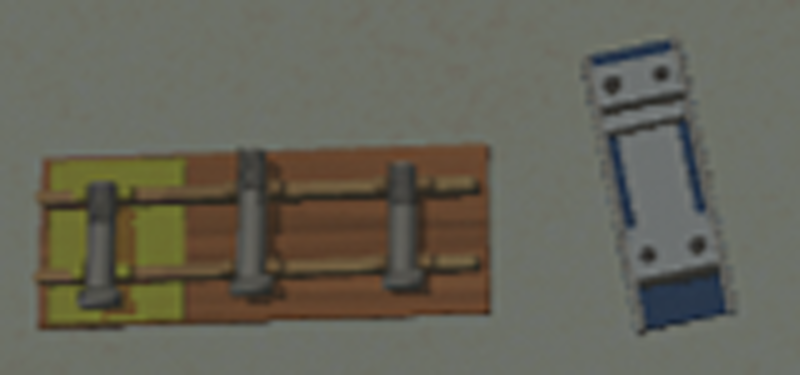

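View pics/crop0z.png

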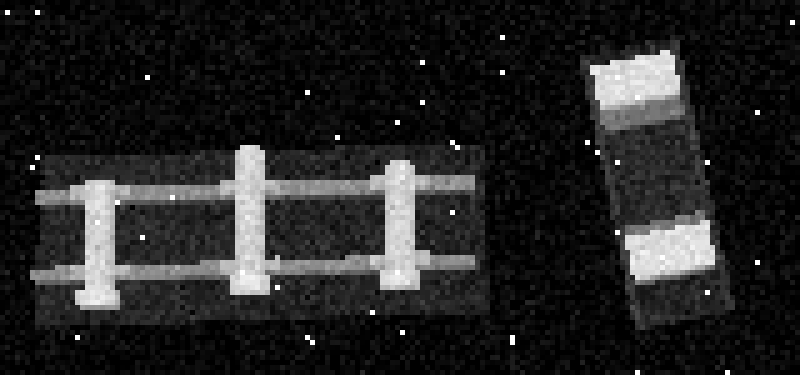

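```bash
sed -i "s/^c=load('top0');P=pts(c)/c=load('top0');c['z_map']=cv2.medianBlur(c['z_map'],3);P=pts(c)/" m.py
cat >> m.py <<'E'
print('----')
# gauge axis: jaw-top centroid via pixels & plane z=.042
for nm,sl,h in (('jaws',(slice(165,240),slice(225,270)),.036),('bolts',(slice(185,240),slice(115,220)),.0355)):
    m=np.zeros_like(H,np.uint8); m[sl]=(P[...,2]>h)[sl]
    n,l,st,ce=cv2.connectedComponentsWithStats(m)
    for i in range(1,n):
        if st[i,4]<60: continue
        v,u=np.where(l==i); zz=.042 if nm=='jaws' else .041
        q=np.array([ray(c,a,b,zz)[:2] for a,b in zip(u,v)])*1000
        r=cv2.minAreaRect(q.astype(np.float32)); mu=q.mean(0); w,e=np.linalg.eigh(np.cov(q.T)); 
        print(nm,st[i,4],'mean',mu.round(1),'rect',np.round(r[0],1),np.round(r[1],1),round(r[2],1),'zmed',np.median(P[l==i][:,2]).round(4),'std*sqrt12',np.sqrt(w*12).round(1),'ang',np.degrees(np.arctan2(e[1,1],e[0,1])).round(1))
E
python3 m.py
```

```text
green [318, 186, 39, 41, 879] rect [ 544.9 -199.6] [102.3  89.5] 3.4 z [0.0035 0.0053 0.0393]
red [378, 215, 56, 51, 2272] rect [ 460.5 -356.3] [141.  108.5] 84.3 z [0.0036 0.0054 0.0404]
board [123, 194, 90, 37, 1079] rect [536.1 216.6] [ 83.8 217.9] 1.4 z [0.0043 0.0071 0.0105]
board [138, 206, 24, 12, 278] rect [536.4 260.7] [57.1 27.6] 89.8 z [0.006  0.008  0.0101]
gauge all [230, 171, 33, 61, 1205] rect [562.1  26.8] [147.   65.3] 8.0 z [0.0036 0.0096 0.0442]
jawtops [240, 209, 18, 12, 144] rect [522.2  17.2] [20.  39.6] 11.6 z [0.0398 0.0431 0.0449]
jawtops [233, 175, 18, 11, 141] rect [605.4  33.7] [20.5 39.6] 11.1 z [0.04   0.0429 0.0444]
high cradle [159, 194, 12, 30, 213] rect [539.1 218.6] [70.6 26.3] 2.2 z [0.0346 0.0401 0.0456]
high cradle [189, 197, 12, 26, 192] rect [536.1 146.7] [59.9 26.4] 1.0 z [0.0342 0.0402 0.0436]
nan/zero 0
----
jaws 144 mean [605.2  33.3] rect [604.9  33.5] [21.8 39.6] 11.1 zmed 0.0429 std*sqrt12 [21.5 39.4] ang 100.2
jaws 146 mean [521.9  17.4] rect [521.9  17.1] [20.6 39.5] 11.0 zmed 0.0431 std*sqrt12 [20.8 39.7] ang 102.3
bolts 204 mean [536.5 217.6] rect [538.7 216.2] [26.  69.9] 88.5 zmed 0.0402 std*sqrt12 [17.5 72.5] ang -177.8
bolts 179 mean [534.9 145.9] rect [535.8 145.8] [60.5 22.4] 6.9 zmed 0.0404 std*sqrt12 [17.8 63. ] ang -177.8
bolts 158 mean [527.8 289.1] rect [528.4 289.6] [58.3 19. ] 2.8 zmed 0.041 std*sqrt12 [15.8 61.9] ang -176.4
```

```bash
cat >> m.py <<'E'
print('---- bins')
for nm,m in (('green',(H>40)&(H<85)&(S>90)),('red',((H<8)|(H>172))&(S>110)&(np.arange(512)[None]>350))):
    for f,h in (('rim',(P[...,2]>.03)),('all',P[...,2]>-1)):
        mm=cv2.morphologyEx((m&h).astype(np.uint8),cv2.MORPH_CLOSE,np.ones((3,3)))
        v,u=np.where(mm); q=np.array([ray(c,a,b,.04)[:2] for a,b in zip(u,v)])*1000
        r=cv2.minAreaRect(q.astype(np.float32)); print(nm,f,len(u),np.round(r[0],1),np.round(r[1],1),round(r[2],1))
m=np.zeros_like(H,bool);m[165:240,225:270]=1;m&=(P[...,2]>.0035)&(P[...,2]<.01)&(H>95)&(H<125)&(S>80)
q=P[m][:,:2]*1000; r=cv2.minAreaRect(q.astype(np.float32));print('plate',np.round(r[0],1),np.round(r[1],1),round(r[2],1))
# rails
m=np.zeros_like(H,bool);m[185:240,115:220]=1;m&=(P[...,2]>.02)&(P[...,2]<.033)
q=P[m]*1000
for lo,hi in((500,536),(537,580)):
    k=(q[:,0]>lo)&(q[:,0]<hi);a=np.polyfit(q[k,1],q[k,0],1);print('rail',k.sum(),'slope',a[0].round(3),'x at y=145',np.polyval(a,145).round(1),'x at 217',np.polyval(a,217).round(1))
E
python3 m.py | sed -n '/bins/,$p'
```

```text
---- bins
green rim 316 [ 546.3 -183.5] [109.4 129.2] 1.4
green all 2320 [ 545.3 -183.8] [111.5 129.5] 1.1
red rim 396 [ 461.2 -350.4] [129.9 109.7] 84.4
red all 2767 [ 460.7 -346.9] [137.2 111.4] 84.4
plate [560.2  24. ] [138.1  38.6] 11.4
rail 173 slope -0.028 x at y=145 519.0 x at 217 517.0
rail 187 slope -0.028 x at y=145 557.2 x at 217 555.2
```

```bash
cat > plan.py <<'E'
import sys
from h import *
from scipy.spatial.transform import Rotation as R
# usage: plan.py x y z yawdeg n   (mm, tool pointing down); even rows from measured pose
x,y,z,yaw,n=[float(a) for a in sys.argv[1:6]]; n=int(n)
o=get_obs(); p=o['eef_pos']*1000; q=R.from_quat(o['tool_rot'])
T=R.from_euler('z',yaw,degrees=True)*R.from_euler('x',180,degrees=True)
long=len(sys.argv)>6
t=np.array([x,y,z]); cyaw=np.degrees(np.arctan2(*q.as_matrix()[[1,0],[0,0]]))
d=(q.inv()*T); rv=d.as_rotvec(degrees=True)
if long: rv=-rv/np.linalg.norm(rv)*(360-np.linalg.norm(rv))
rows=[];c=p.copy();rq=q
for i in range(n):
    s=p+(t-p)*(i+1)/n
    r=np.r_[rq.inv().apply(s-c)/50,rv/n/10].round(2)
    c=c+rq.apply(r[:3]*50); rq=rq*R.from_rotvec(r[3:]*10,degrees=True); rows.append([float(a) for a in r])
print('now',p.round(1),'yaw',cyaw.round(2),'t',o['clock'],'j',o['joint_pos'].round(2),'F',o['ft_force'].round(1),'w',round(o['grip_width'],4))
for i in range(0,n,8): print('['+','.join(str(r).replace(' ','') for r in rows[i:i+8])+']')
print('end',c.round(1),'yaw',np.degrees(np.arctan2(*rq.as_matrix()[[1,0],[0,0]])).round(2))
E
python3 plan.py 538 146 150 181.6 16
```

```text
now [ 195.8 -459.5  238.5] yaw 23.08 t 0.1 j [-1.17  0.24  0.    1.34 -0.    1.57] F [-0.2  1.2  0.4] w 0.0854
[[0.69,-0.53,0.11,-0.0,-0.0,-0.99],[0.77,-0.4,0.11,-0.0,-0.0,-0.99],[0.83,-0.26,0.11,-0.0,-0.0,-0.99],[0.86,-0.12,0.12,-0.0,-0.0,-0.99],[0.87,0.03,0.11,-0.0,-0.0,-0.99],[0.85,0.18,0.11,-0.0,-0.0,-0.99],[0.8,0.33,0.11,-0.0,-0.0,-0.99],[0.74,0.46,0.11,-0.0,-0.0,-0.99]]
[[0.65,0.58,0.11,-0.0,-0.0,-0.99],[0.54,0.68,0.12,-0.0,-0.0,-0.99],[0.41,0.77,0.11,-0.0,-0.0,-0.99],[0.28,0.82,0.11,-0.0,-0.0,-0.99],[0.13,0.86,0.11,-0.0,-0.0,-0.99],[-0.02,0.87,0.11,-0.0,-0.0,-0.99],[-0.17,0.85,0.11,-0.0,-0.0,-0.99],[-0.31,0.81,0.12,-0.0,-0.0,-0.99]]
end [538.1 145.8 149.8] yaw -178.52
```

>>> {"op": "send_rows", "data": {"increments": [[[0.69, -0.53, 0.11, 0, 0, -0.99], [0.77, -0.4, 0.11, 0, 0, -0.99], [0.83, -0.26, 0.11, 0, 0, -0.99], [0.86, -0.12, 0.12, 0, 0, -0.99], [0.87, 0.03, 0.11, 0, 0, -0.99], [0.85, 0.18, 0.11, 0, 0, -0.99], [0.8, 0.33, 0.11, 0, 0, -0.99], [0.74, 0.46, 0.11, 0, 0, -0.99]]], "grip": 0.4}}

```text
clock: 1.1
eef_pos: [0.3675, -0.1561, 0.1944]
tool_rot: [0.625, 0.78, -0.0, -0.0]
ft_force: [0.2, 0.3, -0.1]
grip_width: 0.0516
```

>>> {"op": "send_rows", "data": {"increments": [[[0.65, 0.58, 0.11, 0, 0, -0.99], [0.54, 0.68, 0.12, 0, 0, -0.99], [0.41, 0.77, 0.11, 0, 0, -0.99], [0.28, 0.82, 0.11, 0, 0, -0.99], [0.13, 0.86, 0.11, 0, 0, -0.99], [-0.02, 0.87, 0.11, 0, 0, -0.99], [-0.17, 0.85, 0.11, 0, 0, -0.99], [0, 0, 0, 0, 0, 0]]]}}

```text
clock: 2.1
eef_pos: [0.5176, 0.1096, 0.1546]
tool_rot: [0.071, 0.997, -0.0, -0.001]
ft_force: [-0.2, 0.1, 0.6]
grip_width: 0.0513
```

```bash
python3 plan.py 538 146 80 181.6 4
```

```text
now [517.6 109.6 154.6] yaw 171.8 t 2.1 j [ 0.21  0.35 -0.07  1.15  0.    0.35] F [-0.2  0.1  0.6] w 0.0513
[[-0.08,0.19,0.37,0.0,-0.0,-0.24],[-0.08,0.2,0.38,0.0,-0.0,-0.24],[-0.09,0.18,0.37,0.0,-0.0,-0.24],[-0.1,0.19,0.37,0.0,-0.0,-0.24]]
end [538.  146.1  80. ] yaw -178.6
```

>>> {"op": "send_rows", "data": {"increments": [[[-0.08, 0.19, 0.37, 0, 0, -0.24], [-0.08, 0.2, 0.38, 0, 0, -0.24], [-0.09, 0.18, 0.37, 0, 0, -0.24], [-0.1, 0.19, 0.37, 0, 0, -0.24], [0, 0, 0, 0, 0, 0], [0, 0, 0, 0, 0, 0]]]}}

```text
clock: 2.85
eef_pos: [0.5378, 0.1436, 0.0815]
tool_rot: [-0.01, 1.0, -0.0, -0.0]
ft_force: [0.1, -0.2, 0.1]
grip_width: 0.0512
```

```bash
python3 plan.py 538 146 24 181.6 4
python3 - <<'E'
from h import *
c=snap('side','side1');cv2.imwrite('pics/side1b.png',cv2.resize(c['color'][200:340,180:320,::-1],(600,600),interpolation=cv2.INTER_CUBIC))
c=snap('top','top1');cv2.imwrite('pics/top1b.png',cv2.resize(c['color'][165:240,115:275,::-1],(800,375),interpolation=cv2.INTER_CUBIC))
E
```

```text
now [537.8 143.6  81.5] yaw -178.84 t 2.85 j [ 0.26  0.47 -0.1   1.01 -0.    0.24] F [ 0.1 -0.2  0.1] w 0.0512
[[-0.0,0.01,0.29,-0.0,-0.0,-0.01],[-0.0,0.01,0.28,-0.0,-0.0,-0.01],[-0.0,0.02,0.29,-0.0,-0.0,-0.01],[-0.01,0.01,0.29,-0.0,-0.0,-0.01]]
end [538.2 146.1  24. ] yaw -178.44
```

View pics/side1b.png

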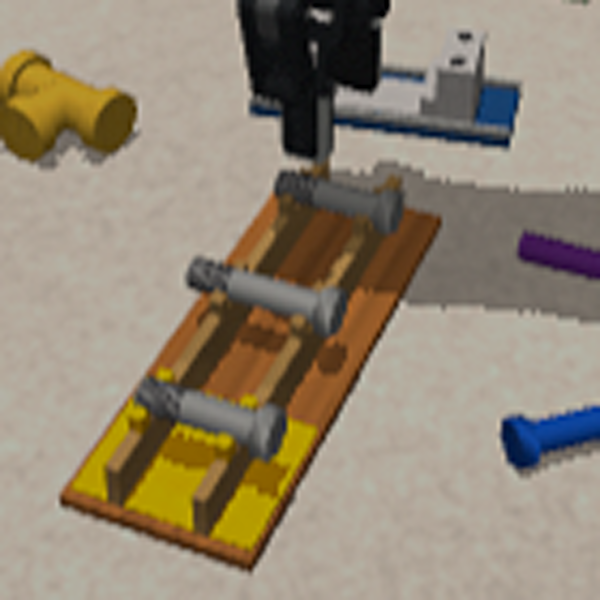

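The side crop shows the near finger at (305,130), about to go down over the last bolt at (340,200), and all three bolts lie undisturbed. I'm descending.

>>> {"op": "send_rows", "data": {"increments": [[[0, 0.01, 0.29, 0, 0, -0.01], [0, 0.01, 0.28, 0, 0, -0.01], [0, 0.02, 0.29, 0, 0, -0.01], [0, 0.01, 0.29, 0, 0, -0.01], [0, 0, 0, 0, 0, 0], [0, 0, 0, 0, 0, 0]]]}}

```text
clock: 3.7
eef_pos: [0.5378, 0.1463, 0.0238]
tool_rot: [-0.014, 1.0, 0.0, 0.0]
ft_force: [-0.0, -0.1, -0.4]
grip_width: 0.0513
```

```bash
python3 plan.py 538 146 24 181.6 1
```

```text
now [537.8 146.3  23.8] yaw -178.42 t 3.7 j [ 0.27  0.53 -0.16  0.88 -0.    0.24] F [-0.  -0.1 -0.4] w 0.0513
[[-0.0,-0.01,-0.0,-0.0,0.0,-0.0]]
end [537.9 145.8  23.8] yaw -178.42
```

Now I close and watch the side force for centring.

>>> {"op": "send_rows", "data": {"increments": [[[0, 0, 0, 0, 0, 0], [0, 0, 0, 0, 0, 0], [0, 0, 0, 0, 0, 0], [0, 0, 0, 0, 0, 0], [0, 0, 0, 0, 0, 0]]], "grip": 1}}

```text
clock: 4.32
eef_pos: [0.5382, 0.1462, 0.0245]
tool_rot: [-0.014, 1.0, 0.0, 0.001]
ft_force: [-0.4, -1.1, 4.7]
grip_width: 0.012
```

>>> {"op": "send_rows", "data": {"increments": [[[0, 0, -0.2, 0, 0, 0], [0, 0, -0.5, 0, 0, 0], [0, 0, -0.6, 0, 0, 0], [0, 0, -0.4, 0, 0, 0], [0, 0, 0, 0, 0, 0], [0, 0, 0, 0, 0, 0]]]}}

```text
clock: 5.08
eef_pos: [0.5369, 0.1461, 0.1079]
tool_rot: [-0.014, 1.0, -0.0, -0.001]
ft_force: [-0.4, -0.2, -1.7]
grip_width: 0.0116
```

Run:
```python
from h import *
c=snap('side','side2');cv2.imwrite('pics/side2b.png',cv2.resize(c['color'][170:310,200:340,::-1],(600,600),interpolation=cv2.INTER_CUBIC))
print(get_obs()['ft_force'])
```

```text
[-0.28566922  0.00874164 -0.54503253]
```

View pics/side2b.png

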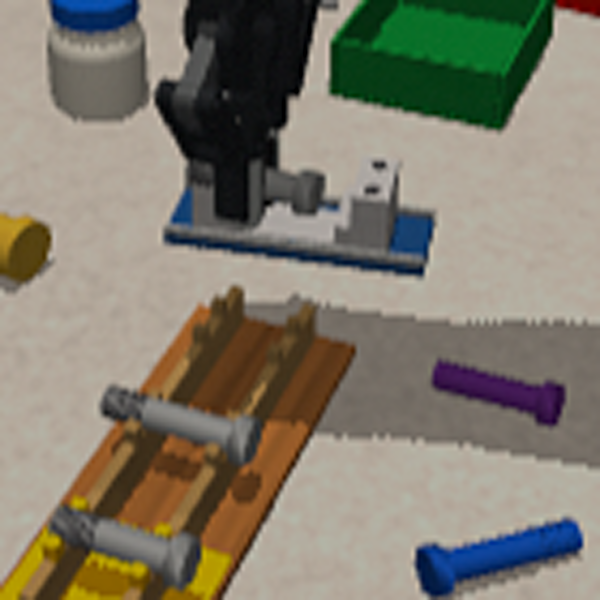

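The bolt is held level, with its head at (305,185) in the crop, and the place it came from is empty. Next I go to the gauge.

```bash
python3 plan.py 565.4 25.6 80 190.8 7
```

```text
now [536.6 146.  107.5] yaw -178.42 t 5.125 j [ 0.27  0.44 -0.06  1.07  0.    0.24] F [-0.3  0.  -0.5] w 0.0118
[[-0.07,-0.35,0.08,-0.0,-0.0,-0.13],[-0.07,-0.34,0.08,-0.0,-0.0,-0.13],[-0.05,-0.35,0.08,-0.0,-0.0,-0.13],[-0.05,-0.35,0.07,-0.0,-0.0,-0.13],[-0.04,-0.35,0.08,-0.0,-0.0,-0.13],[-0.04,-0.36,0.08,-0.0,-0.0,-0.13],[-0.02,-0.35,0.08,-0.0,-0.0,-0.13]]
end [565.2  25.6  80. ] yaw -169.32
```

>>> {"op": "send_rows", "data": {"increments": [[[-0.07, -0.35, 0.08, 0, 0, -0.13], [-0.07, -0.34, 0.08, 0, 0, -0.13], [-0.05, -0.35, 0.08, 0, 0, -0.13], [-0.05, -0.35, 0.07, 0, 0, -0.13], [-0.04, -0.35, 0.08, 0, 0, -0.13], [-0.04, -0.36, 0.08, 0, 0, -0.13], [-0.02, -0.35, 0.08, 0, 0, -0.13], [0, 0, 0, 0, 0, 0]]]}}

```text
clock: 6.12
eef_pos: [0.5653, 0.0248, 0.0796]
tool_rot: [-0.092, 0.996, 0.0, -0.002]
ft_force: [0.3, 0.2, -0.4]
grip_width: 0.0118
```

>>> {"op": "send_rows", "data": {"increments": [[[0, 0, 0, 0, 0, 0], [0, 0, 0, 0, 0, 0]]]}}

```text
clock: 6.38
eef_pos: [0.5661, 0.0265, 0.0812]
tool_rot: [-0.093, 0.996, 0.0, -0.0]
ft_force: [0.1, -0.7, -1.4]
grip_width: 0.0123
```

```bash
python3 plan.py 565.4 25.6 60 190.8 2
python3 - <<'E'
from h import *
c=snap('side','side3');cv2.imwrite('pics/side3b.png',cv2.resize(c['color'][160:250,220:320,::-1],(800,600)[:2] if 0 else (666,600),interpolation=cv2.INTER_CUBIC))
E
```

```text
now [566.1  26.5  81.2] yaw -169.28 t 6.375 j [ 0.05  0.48 -0.07  1.02  0.   -0.14] F [ 0.1 -0.7 -1.4] w 0.0123
[[0.01,-0.01,0.21,0.0,-0.0,-0.0],[0.01,-0.01,0.21,0.0,-0.0,-0.0]]
end [565.3  25.4  60.2] yaw -169.28
```

View pics/side3b.png

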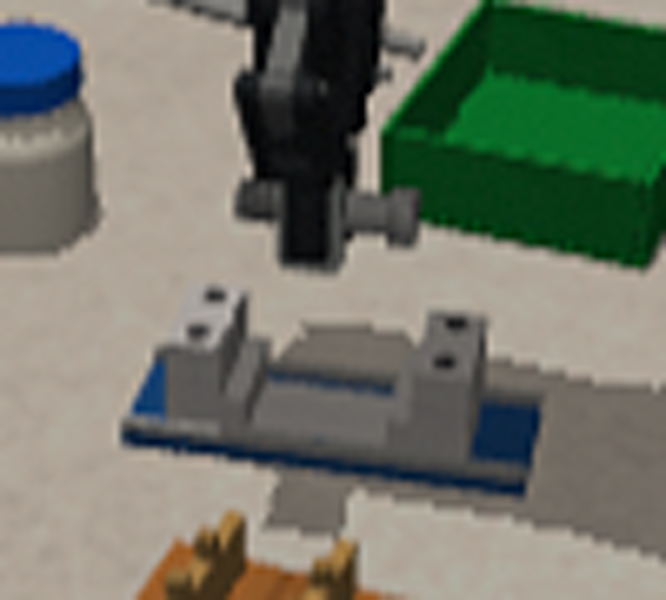

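Run:
```python
from h import *
c=load('side3')
ax=np.array([np.cos(np.radians(10.8)),np.sin(np.radians(10.8))])
f=lambda u,v,h:ray(c,220+u/6.66,160+v/6.66,h)[:2]*1000
for u,v,h in((237,198,.091),(418,217,.091),(246,300,.042),(430,325,.042)): 
    p=f(u,v,h);print(p.round(1),((p-[563.6,25.3])@ax).round(1))
```

```text
[588.1  38.2] 26.4
[528.9  25.5] -34.0
[591.   24.7] 26.8
[527.3  13.7] -37.8
```

In the side crop the bolt (tip at (237,198), head end at (418,217)) sits centred over the slot to about 1.5 mm, and looks about 60 mm long. I'm lowering it.

>>> {"op": "send_rows", "data": {"increments": [[[0.01, -0.01, 0.24, 0, 0, 0], [0.01, -0.01, 0.24, 0, 0, 0], [0, 0, 0.2, 0, 0, 0], [0, 0, 0, 0, 0, 0], [0, 0, 0, 0, 0, 0]]]}}

```text
clock: 7.05
eef_pos: [0.5657, 0.0246, 0.0473]
tool_rot: [-0.093, 0.996, 0.0, 0.0]
ft_force: [0.6, -0.7, -0.8]
grip_width: 0.012
```

```bash
python3 plan.py 564.9 25.5 37 190.8 2
```

```text
now [565.7  24.6  47.3] yaw -169.32 t 7.05 j [ 0.04  0.52 -0.11  0.94  0.   -0.14] F [ 0.6 -0.7 -0.8] w 0.012
[[0.01,0.01,0.1,0.0,0.0,-0.01],[0.0,0.01,0.11,0.0,0.0,-0.01]]
end [565.   25.5  36.8] yaw -169.12
```

>>> {"op": "send_rows", "data": {"increments": [[[0.01, 0, 0.06, 0, 0, 0], [0, 0, 0.08, 0, 0, 0], [0, 0, 0.08, 0, 0, 0], [0, 0, 0, 0, 0, 0]]]}}

```text
clock: 7.55
eef_pos: [0.5646, 0.0245, 0.0358]
tool_rot: [-0.093, 0.996, 0.0, -0.0]
ft_force: [-0.6, -0.7, -1.3]
grip_width: 0.0123
```

>>> {"op": "send_rows", "data": {"increments": [[[0, 0, 0.08, 0, 0, 0], [0, 0, 0.08, 0, 0, 0], [0, 0, 0.04, 0, 0, 0], [0, 0, 0, 0, 0, 0]]]}}

```text
clock: 8.05
eef_pos: [0.5648, 0.0245, 0.026]
tool_rot: [-0.093, 0.996, 0.0, -0.0]
ft_force: [-0.1, 0.0, -1.5]
grip_width: 0.012
```

>>> {"op": "send_rows", "data": {"increments": [[[0, 0, 0.02, 0, 0, 0], [0, 0, 0.02, 0, 0, 0], [0, 0, 0, 0, 0, 0], [0, 0, 0, 0, 0, 0]]]}}

```text
clock: 8.55
eef_pos: [0.5651, 0.0245, 0.0244]
tool_rot: [-0.093, 0.996, -0.0, 0.0]
ft_force: [0.1, -0.3, -0.9]
grip_width: 0.012
```

Run:
```python
from h import *
print(get_obs()['ft_force'])
c=snap('side','side4');cv2.imwrite('pics/side4b.png',cv2.resize(c['color'][160:250,220:320,::-1],(666,600),interpolation=cv2.INTER_CUBIC))
```

```text
[ 0.13406495 -0.26895638 -0.92462517]
```

View pics/side4b.png

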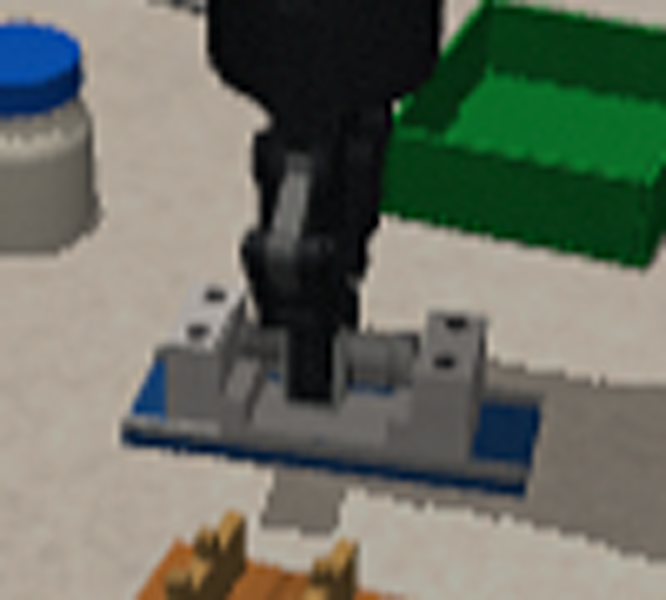

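The bolt is down between the jaws with its axis at about 34 mm, below the jaw tops and with no force, so it fits. I lower it a touch more to feel the ledge, then raise it.

>>> {"op": "send_rows", "data": {"increments": [[[0, 0, 0.03, 0, 0, 0], [0, 0, 0.03, 0, 0, 0], [0, 0, 0, 0, 0, 0], [0, 0, 0, 0, 0, 0]]]}}

```text
clock: 9.1
eef_pos: [0.5656, 0.0246, 0.0224]
tool_rot: [-0.093, 0.996, -0.0, 0.001]
ft_force: [-1.5, 0.9, 6.3]
grip_width: 0.0123
```

>>> {"op": "send_rows", "data": {"increments": [[[0, 0, -0.3, 0, 0, 0], [0, 0, -0.6, 0, 0, 0], [0, 0, -0.6, 0, 0, 0], [0, 0, -0.4, 0, 0, 0]]]}}

```text
clock: 9.6
eef_pos: [0.5657, 0.0245, 0.1185]
tool_rot: [-0.093, 0.996, -0.0, 0.001]
ft_force: [0.4, -0.2, -1.2]
grip_width: 0.0119
```

```bash
python3 plan.py 546 -184 95 181.3 7
```

```text
now [565.7  24.5 118.5] yaw -169.33 t 9.6 j [ 0.04  0.45 -0.02  1.1   0.   -0.14] F [ 0.4 -0.2 -1.2] w 0.0119
[[0.17,-0.58,0.07,-0.0,0.0,0.13],[0.15,-0.57,0.06,-0.0,0.0,0.13],[0.14,-0.59,0.07,-0.0,0.0,0.13],[0.12,-0.58,0.07,-0.0,0.0,0.13],[0.12,-0.59,0.07,-0.0,0.0,0.13],[0.1,-0.59,0.06,-0.0,0.0,0.13],[0.08,-0.59,0.07,-0.0,0.0,0.13]]
end [ 546.1 -184.    95. ] yaw -178.43
```

>>> {"op": "send_rows", "data": {"increments": [[[0.17, -0.58, 0.07, 0, 0, 0.13], [0.15, -0.57, 0.06, 0, 0, 0.13], [0.14, -0.59, 0.07, 0, 0, 0.13], [0.12, -0.58, 0.07, 0, 0, 0.13], [0.12, -0.59, 0.07, 0, 0, 0.13], [0.1, -0.59, 0.06, 0, 0, 0.13], [0.08, -0.59, 0.07, 0, 0, 0.13], [0, 0, 0, 0, 0, 0]]]}}

```text
clock: 10.6
eef_pos: [0.545, -0.1859, 0.093]
tool_rot: [-0.012, 1.0, -0.0, -0.0]
ft_force: [-0.3, 0.2, 0.5]
grip_width: 0.0116
```

>>> {"op": "send_rows", "data": {"increments": [[[0, 0, 0.4, 0, 0, 0], [0, 0, 0.6, 0, 0, 0], [0, 0, 0.4, 0, 0, 0], [0, 0, 0.14, 0, 0, 0], [0, 0, 0, 0, 0, 0], [0, 0, 0, 0, 0, 0]]]}}

```text
clock: 11.35
eef_pos: [0.5464, -0.184, 0.017]
tool_rot: [-0.014, 1.0, -0.0, 0.001]
ft_force: [0.0, -0.4, -0.8]
grip_width: 0.0118
```

>>> {"op": "send_rows", "data": {"increments": [[[0, 0, 0, 0, 0, 0], [0, 0, 0, 0, 0, 0], [0, 0, 0, 0, 0, 0], [0, 0, 0, 0, 0, 0]]], "grip": 0.5}}

```text
clock: 11.85
eef_pos: [0.5455, -0.184, 0.0159]
tool_rot: [-0.014, 1.0, -0.0, 0.0]
ft_force: [0.4, 0.0, 0.3]
grip_width: 0.0426
```

>>> {"op": "send_rows", "data": {"increments": [[[0, 0, -0.3, 0, 0, 0], [0, 0, -0.6, 0, 0, 0], [0, 0, -0.6, 0, 0, 0], [0, 0, -0.6, 0, 0, 0], [0, 0, 0, 0, 0, 0]]], "grip": 0.4}}

```text
clock: 12.48
eef_pos: [0.5478, -0.1848, 0.1248]
tool_rot: [-0.014, 1.0, -0.001, 0.004]
ft_force: [-0.2, 0.3, 0.4]
grip_width: 0.0515
```

```bash
python3 plan.py 537 217.3 90 181.6 9;  python3 - <<'E'
from h import *
c=snap('side','side5');cv2.imwrite('pics/side5b.png',cv2.resize(c['color'][130:230,250:390,::-1],(800,571),interpolation=cv2.INTER_CUBIC))
E
```

```text
now [ 547.8 -184.8  124.8] yaw -178.42 t 12.475 j [-0.33  0.46  0.01  1.12  0.   -0.35] F [-0.2  0.3  0.4] w 0.0515
[[-0.0,0.89,0.07,-0.0,0.0,-0.0],[-0.0,0.9,0.08,-0.0,0.0,-0.0],[-0.0,0.89,0.07,-0.0,0.0,-0.0],[-0.0,0.9,0.08,-0.0,0.0,-0.0],[-0.0,0.89,0.07,-0.0,0.0,-0.0],[-0.0,0.89,0.08,-0.0,0.0,-0.0],[-0.0,0.9,0.07,-0.0,0.0,-0.0],[-0.0,0.89,0.08,-0.0,0.0,-0.0]]
[[-0.0,0.9,0.07,-0.0,0.0,-0.0]]
end [537.  217.5  90.2] yaw -178.42
```

View pics/side5b.png

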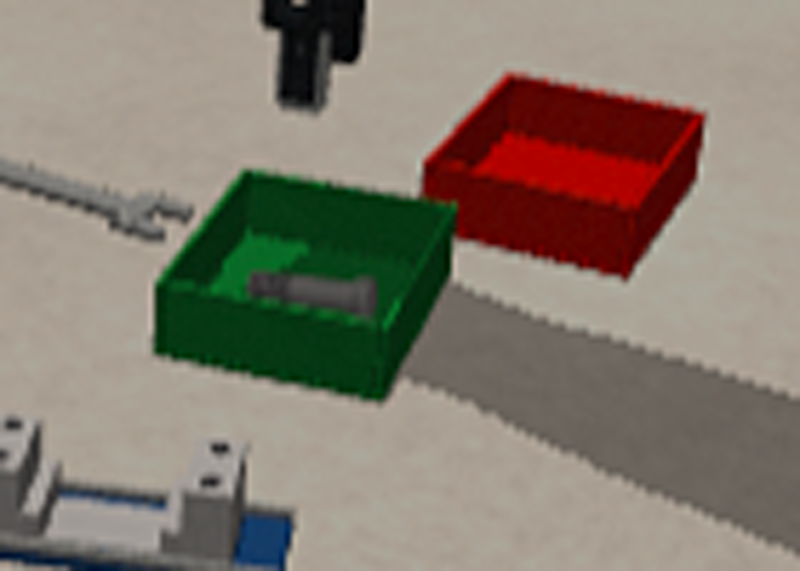

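The bolt lies flat in the green bin at (315,290). On to the second bolt, in the middle place.

>>> {"op": "send_rows", "data": {"increments": [[[0, 0.5, 0.05, 0, 0, 0], [0, 0.9, 0.07, 0, 0, 0], [0, 0.98, 0.07, 0, 0, 0], [0, 1, 0.08, 0, 0, 0], [0, 1, 0.07, 0, 0, 0], [0, 1, 0.08, 0, 0, 0], [0, 1, 0.07, 0, 0, 0], [0, 0.9, 0.08, 0, 0, 0]]]}}

```text
clock: 13.52
eef_pos: [0.5343, 0.1814, 0.0909]
tool_rot: [-0.014, 1.0, -0.0, -0.001]
ft_force: [-1.0, -0.1, -0.9]
grip_width: 0.0511
```

>>> {"op": "send_rows", "data": {"increments": [[[0, 0.55, 0.08, 0, 0, 0], [0, 0.22, 0.08, 0, 0, 0], [0, 0, 0, 0, 0, 0], [0, 0, 0, 0, 0, 0]]]}}

```text
clock: 14.02
eef_pos: [0.5343, 0.2171, 0.084]
tool_rot: [-0.013, 1.0, -0.0, -0.0]
ft_force: [-0.2, -0.5, 0.2]
grip_width: 0.0514
```

```bash
python3 plan.py 537 217.3 24 181.6 4
```

```text
now [534.3 217.1  84. ] yaw -178.5 t 14.025 j [ 0.39  0.5  -0.04  1.04 -0.    0.36] F [-0.2 -0.5  0.2] w 0.0514
[[-0.01,0.0,0.3,-0.0,-0.0,-0.0],[-0.02,0.0,0.3,-0.0,-0.0,-0.0],[-0.01,0.0,0.3,-0.0,-0.0,-0.0],[-0.02,0.0,0.3,-0.0,-0.0,-0.0]]
end [537.2 217.1  24. ] yaw -178.5
```

>>> {"op": "send_rows", "data": {"increments": [[[-0.03, 0, 0.3, 0, 0, 0], [-0.02, 0, 0.3, 0, 0, 0], [0, 0, 0.3, 0, 0, 0], [0, 0, 0.3, 0, 0, 0], [0, 0, 0, 0, 0, 0], [0, 0, 0, 0, 0, 0]]]}}

```text
clock: 14.78
eef_pos: [0.537, 0.2186, 0.0243]
tool_rot: [-0.014, 1.0, 0.0, 0.0]
ft_force: [0.3, -0.6, 0.8]
grip_width: 0.0514
```

>>> {"op": "send_rows", "data": {"increments": [[[0, 0, 0, 0, 0, 0], [0, 0, 0, 0, 0, 0], [0, 0, 0, 0, 0, 0], [0, 0, 0, 0, 0, 0], [0, 0, 0, 0, 0, 0]]], "grip": 1}}

```text
clock: 15.4
eef_pos: [0.5373, 0.2182, 0.025]
tool_rot: [-0.014, 1.0, -0.0, 0.001]
ft_force: [-0.6, -2.7, 5.5]
grip_width: 0.0121
```

>>> {"op": "send_rows", "data": {"increments": [[[0, 0, -0.2, 0, 0, 0], [0, 0, -0.5, 0, 0, 0], [0, 0, -0.6, 0, 0, 0], [0, 0, -0.4, 0, 0, 0], [0, 0, 0, 0, 0, 0]]]}}

```text
clock: 16.02
eef_pos: [0.5381, 0.2193, 0.1112]
tool_rot: [-0.014, 1.0, 0.001, 0.002]
ft_force: [-0.3, 0.2, -0.2]
grip_width: 0.012
```

```bash
python3 plan.py 563.6 25.3 80 190.8 8
```

```text
now [538.1 219.3 111.2] yaw -178.41 t 16.025 j [0.39 0.48 0.01 1.1  0.   0.36] F [-0.3  0.2 -0.2] w 0.012
[[-0.05,-0.49,0.08,0.0,0.0,-0.12],[-0.04,-0.48,0.07,0.0,0.0,-0.12],[-0.03,-0.49,0.08,0.0,0.0,-0.12],[-0.02,-0.49,0.08,0.0,0.0,-0.12],[-0.01,-0.49,0.08,0.0,0.0,-0.12],[0.0,-0.49,0.07,0.0,0.0,-0.12],[0.02,-0.49,0.08,0.0,0.0,-0.12],[0.02,-0.49,0.08,0.0,0.0,-0.12]]
end [563.5  25.2  79.9] yaw -168.81
```

>>> {"op": "send_rows", "data": {"increments": [[[-0.05, -0.49, 0.08, 0, 0, -0.12], [-0.04, -0.48, 0.07, 0, 0, -0.12], [-0.02, -0.49, 0.08, 0, 0, -0.12], [-0.01, -0.49, 0.08, 0, 0, -0.12], [-0.01, -0.49, 0.08, 0, 0, -0.12], [0, -0.49, 0.07, 0, 0, -0.12], [0.02, -0.49, 0.08, 0, 0, -0.12], [0.03, -0.49, 0.08, 0, 0, -0.12]]]}}

```text
clock: 17.02
eef_pos: [0.5596, 0.0235, 0.0766]
tool_rot: [-0.098, 0.995, 0.0, -0.001]
ft_force: [-0.1, -0.8, -0.3]
grip_width: 0.0119
```

>>> {"op": "send_rows", "data": {"increments": [[[0, 0, 0, 0, 0, 0], [0, 0, 0, 0, 0, 0], [0, 0, 0, 0, 0, 0]]]}}

```text
clock: 17.4
eef_pos: [0.5604, 0.025, 0.0781]
tool_rot: [-0.098, 0.995, 0.0, -0.0]
ft_force: [0.3, 0.1, -1.2]
grip_width: 0.0117
```

```bash
python3 plan.py 562.1 25.0 48 190.8 3
python3 - <<'E'
from h import *
c=snap('side','side6');cv2.imwrite('pics/side6b.png',cv2.resize(c['color'][160:250,220:320,::-1],(666,600),interpolation=cv2.INTER_CUBIC))
E
```

```text
now [560.4  25.   78.1] yaw -168.76 t 17.4 j [ 0.04  0.48 -0.09  1.    0.   -0.15] F [ 0.3  0.1 -1.2] w 0.0117
[[-0.01,-0.0,0.2,0.0,-0.0,0.01],[-0.01,-0.0,0.2,0.0,-0.0,0.01],[-0.01,-0.01,0.2,0.0,-0.0,0.01]]
end [562.   24.8  48.1] yaw -169.06
```

View pics/side6b.png

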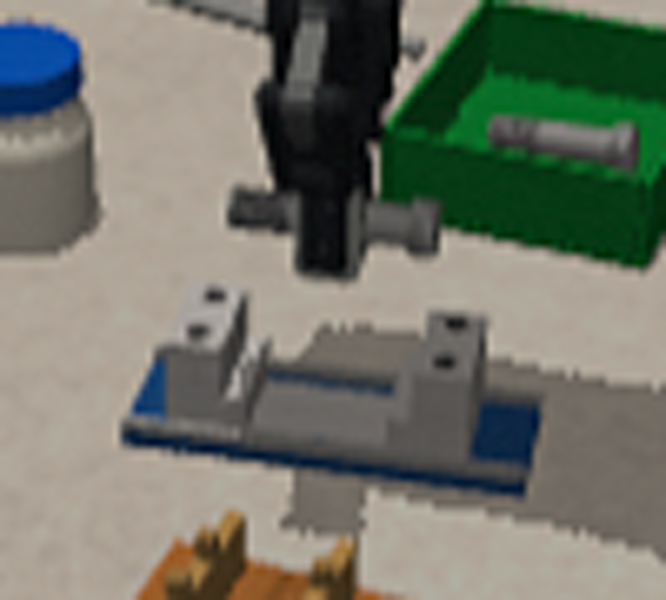

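The second bolt spans (230–438) in the crop, against (237–418) for the first, so it looks longer. I'll lower it and feel.

>>> {"op": "send_rows", "data": {"increments": [[[-0.02, 0, 0.2, 0, 0, 0.01], [-0.02, 0, 0.2, 0, 0, 0.01], [0, 0, 0.2, 0, 0, 0.01], [0, 0, 0.04, 0, 0, 0], [0, 0, 0, 0, 0, 0]]]}}

```text
clock: 18.08
eef_pos: [0.5623, 0.0244, 0.0459]
tool_rot: [-0.095, 0.996, 0.0, -0.0]
ft_force: [0.5, -0.5, -0.9]
grip_width: 0.0114
```

>>> {"op": "send_rows", "data": {"increments": [[[0, 0, 0.04, 0, 0, 0], [0, 0, 0.04, 0, 0, 0], [0, 0, 0.02, 0, 0, 0], [0, 0, 0, 0, 0, 0]]]}}

```text
clock: 18.58
eef_pos: [0.5633, 0.0245, 0.0426]
tool_rot: [-0.095, 0.995, -0.0, 0.001]
ft_force: [-0.5, 0.2, 5.0]
grip_width: 0.0116
```

It makes contact at an axis height of about 52 mm, on the jaw tops. I shift it both ways and retry before calling it long.

>>> {"op": "send_rows", "data": {"increments": [[[0, 0, -0.08, 0, 0, 0], [-0.07, 0, 0, 0, 0, 0], [0, 0, 0.05, 0, 0, 0], [0, 0, 0.05, 0, 0, 0], [0, 0, 0.02, 0, 0, 0], [0, 0, 0, 0, 0, 0]]]}}

```text
clock: 19.32
eef_pos: [0.5658, 0.0251, 0.0395]
tool_rot: [-0.095, 0.995, 0.0, -0.0]
ft_force: [-2.4, -0.9, 4.1]
grip_width: 0.0123
```

>>> {"op": "send_rows", "data": {"increments": [[[0, 0, -0.12, 0, 0, 0], [0.07, 0, 0, 0, 0, 0], [0.07, 0, 0, 0, 0, 0], [0, 0, 0.05, 0, 0, 0], [0, 0, 0.05, 0, 0, 0], [0, 0, 0.02, 0, 0, 0], [0, 0, 0, 0, 0, 0]]]}}

```text
clock: 20.2
eef_pos: [0.5591, 0.0238, 0.0415]
tool_rot: [-0.095, 0.996, -0.0, 0.0]
ft_force: [-6.0, -1.0, 16.0]
grip_width: 0.0118
```

Run:
```python
from h import *
c=snap('side','side7');cv2.imwrite('pics/side7b.png',cv2.resize(c['color'][160:250,220:320,::-1],(666,600),interpolation=cv2.INTER_CUBIC))
```

```text
(no output)
```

View pics/side7b.png

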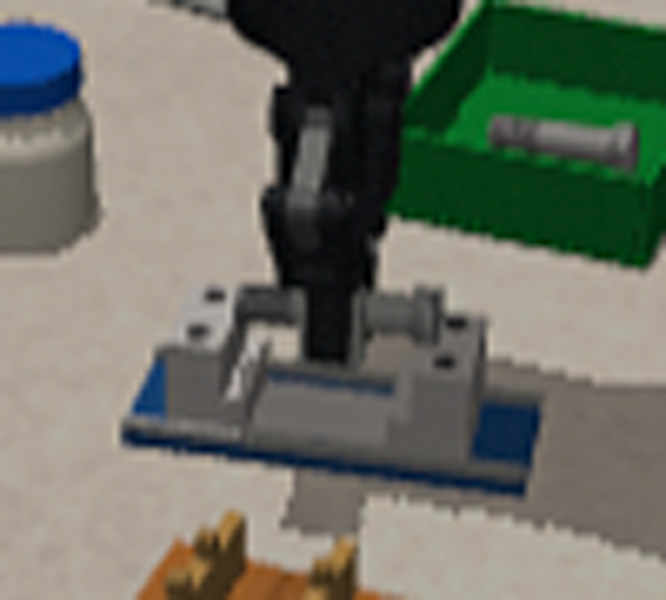

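It stayed on top in every try: the head caught at 52 mm at the two nearer positions, and the shank tip at 49.5 mm only 2.5–3.5 mm further on. A 60 mm bolt has 5 mm of play, so this one is long and goes in the red bin.

>>> {"op": "send_rows", "data": {"increments": [[[0, 0, -0.3, 0, 0, 0], [0, 0, -0.6, 0, 0, 0], [0, 0, -0.6, 0, 0, 0], [0, 0, -0.2, 0, 0, 0]]]}}

```text
clock: 20.75
eef_pos: [0.5605, 0.0239, 0.1263]
tool_rot: [-0.095, 0.995, -0.0, 0.002]
ft_force: [0.5, 0.7, -0.7]
grip_width: 0.0122
```

```bash
python3 plan.py 461 -350 110 174.4 10
```

```text
now [560.5  23.9 126.3] yaw -169.12 t 20.75 j [ 0.04  0.43 -0.03  1.11  0.   -0.15] F [ 0.5  0.7 -0.7] w 0.0122
[[0.34,-0.7,0.03,-0.0,0.0,0.16],[0.31,-0.7,0.03,-0.0,0.0,0.16],[0.3,-0.72,0.04,-0.0,0.0,0.16],[0.28,-0.72,0.03,-0.0,0.0,0.16],[0.26,-0.73,0.03,-0.0,0.0,0.16],[0.23,-0.74,0.03,-0.0,0.0,0.16],[0.22,-0.74,0.03,-0.0,0.0,0.16],[0.19,-0.75,0.03,-0.0,0.0,0.16]]
[[0.18,-0.75,0.04,-0.0,0.0,0.16],[0.15,-0.76,0.03,-0.0,0.0,0.16]]
end [ 461.  -350.   109.9] yaw 174.88
```

>>> {"op": "send_rows", "data": {"increments": [[[0.34, -0.7, 0.03, 0, 0, 0.16], [0.31, -0.7, 0.03, 0, 0, 0.16], [0.3, -0.72, 0.04, 0, 0, 0.16], [0.28, -0.72, 0.03, 0, 0, 0.16], [0.26, -0.73, 0.03, 0, 0, 0.16], [0.23, -0.74, 0.03, 0, 0, 0.16], [0.22, -0.74, 0.03, 0, 0, 0.16], [0.19, -0.75, 0.03, 0, 0, 0.16]]]}}

```text
clock: 21.75
eef_pos: [0.4787, -0.2763, 0.1107]
tool_rot: [0.017, 1.0, 0.0, -0.001]
ft_force: [0.6, 0.1, -1.0]
grip_width: 0.0119
```

>>> {"op": "send_rows", "data": {"increments": [[[0.18, -0.75, 0.04, 0, 0, 0.16], [0.15, -0.76, 0.03, 0, 0, 0.16], [0, 0, 0, 0, 0, 0], [0, 0, 0, 0, 0, 0]]]}}

```text
clock: 22.25
eef_pos: [0.459, -0.3495, 0.1074]
tool_rot: [0.045, 0.999, 0.001, -0.001]
ft_force: [0.5, -0.3, -1.2]
grip_width: 0.0122
```

```bash
python3 plan.py 461 -350 18 174.4 4
```

```text
now [ 459.  -349.5  107.4] yaw 174.87 t 22.25 j [-0.65  0.48 -0.    1.09  0.   -0.56] F [ 0.5 -0.3 -1.2] w 0.0122
[[-0.01,-0.0,0.45,0.0,-0.0,0.01],[-0.01,-0.0,0.44,0.0,-0.0,0.01],[-0.01,-0.01,0.45,0.0,-0.0,0.01],[-0.01,0.0,0.45,0.0,-0.0,0.01]]
end [ 460.8 -350.    17.9] yaw 174.47
```

>>> {"op": "send_rows", "data": {"increments": [[[-0.02, 0, 0.45, 0, 0, 0.01], [-0.02, 0, 0.44, 0, 0, 0.01], [0, 0, 0.45, 0, 0, 0.01], [0, 0, 0.45, 0, 0, 0.01], [0, 0, 0, 0, 0, 0], [0, 0, 0, 0, 0, 0]]]}}

```text
clock: 23.0
eef_pos: [0.4622, -0.3497, 0.0195]
tool_rot: [0.048, 0.999, -0.0, 0.0]
ft_force: [0.7, -0.7, -1.4]
grip_width: 0.0117
```

>>> {"op": "send_rows", "data": {"increments": [[[0, 0, 0, 0, 0, 0], [0, 0, 0, 0, 0, 0], [0, 0, 0, 0, 0, 0], [0, 0, 0, 0, 0, 0]]], "grip": 0.5}}

```text
clock: 23.5
eef_pos: [0.4615, -0.3503, 0.0191]
tool_rot: [0.048, 0.999, -0.0, 0.0]
ft_force: [-0.2, 0.4, -0.3]
grip_width: 0.0424
```

>>> {"op": "send_rows", "data": {"increments": [[[0, 0, -0.3, 0, 0, 0], [0, 0, -0.6, 0, 0, 0], [0, 0, -0.7, 0, 0, 0], [0, 0, -0.8, 0, 0, 0], [0, 0, -0.8, 0, 0, 0], [0, 0, -0.3, 0, 0, 0], [0, 0, 0, 0, 0, 0], [0, 0, 0, 0, 0, 0]]]}}

```text
clock: 24.5
eef_pos: [0.4607, -0.3496, 0.1921]
tool_rot: [0.048, 0.999, 0.001, -0.001]
ft_force: [-0.4, 1.0, -1.2]
grip_width: 0.0431
```

Run:
```python
from h import *
c=snap('side','side8');cv2.imwrite('pics/side8b.png',cv2.resize(c['color'][:,:,::-1],(800,600),interpolation=cv2.INTER_CUBIC))
c=snap('top','top8');cv2.imwrite('pics/top8b.png',cv2.resize(c['color'][90:290,100:450,::-1],(800,457),interpolation=cv2.INTER_CUBIC))
```

```text
(no output)
```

View pics/side8b.png

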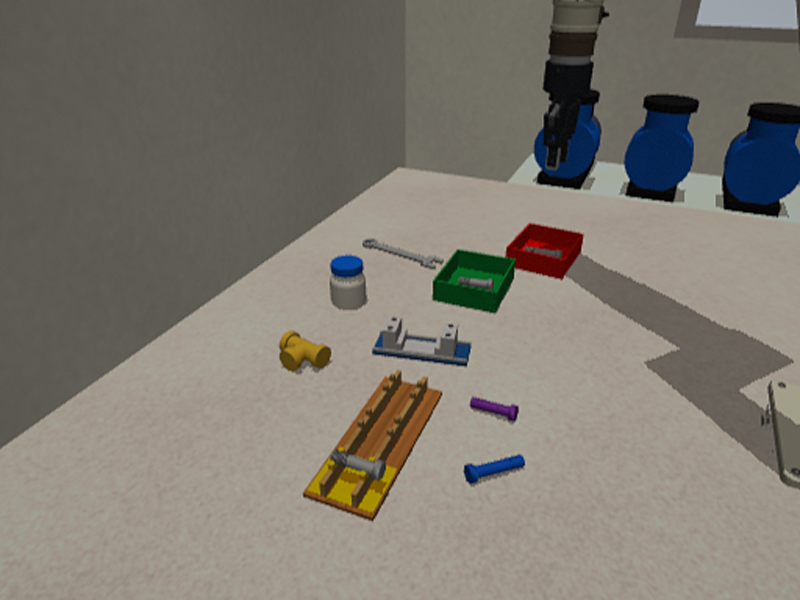

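View pics/top8b.png

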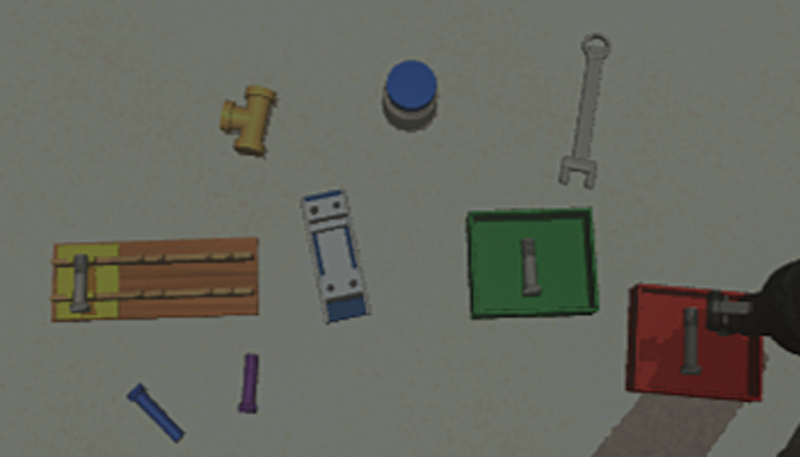

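Top crop: the shorter bolt lies in the green bin at (531,267) and the longer one in the red bin at (690,340). The spare is still on yellow at (80,283), and the jar, tee and spanner haven't moved. Handing in.

```bash
python3 -c "
from workcell import *
print(job_done())"
```

```text
the job is handed in; nothing more can be done
None
```

Both bolts were gauged one at a time and put away, and the job was handed in at about 24.6 s of the 72 s allowed. The hand-in gives no verdict, so these results rest on my own checks.

- **End-place bolt:** It went down between the jaws with no force until it met the ledge, with its axis about 32 mm up and about 6 N on the tool. It fits, so it is in the green bin.
- **Middle-place bolt:** It stayed on the jaw tops at all three shift positions along the slot. The head caught at about 52 mm and the shank tip at about 49.5 mm, only 2.5 to 3.5 mm apart. A 60 mm bolt has 5 mm of play, so this one is too long, and it is in the red bin.

The camera agreed: before the grasps the bolts measured about 60 and 70 mm long.

The last pictures show each bolt lying flat and released in its bin, and the spare still in the yellow place. The jar, tee, spanner and the blue and purple look-alikes had not visibly moved, and the gripper was clear of everything. No check failed; position readings scattered by 1 to 2 mm.

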